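# Clip the damp box shut

## Robot

A 6-joint arm with a two-finger parallel gripper is mounted at the origin on the work surface. World frame = base frame: x ahead of the robot, y to its left, z up, the work surface at z = 0. Lengths are in mm, angles in rad, forces in N, time in s.
With the tool pointing down it reaches from about 350 to 975 mm from the base axis. Payload 7.1 kg.
Tool frame: the origin (TCP) lies at the centre of the arm's flange, where the gripper is bolted on; the fingertips stand 182 mm ahead of it and the grasp point (between the pads) lies 163 mm ahead of it; x points along the fingers, y is the direction in which the jaws open and shut, and the axes are right-handed (so a half turn about x gives the same grasp; the last joint's range is limited). The gripper opens to 88 mm and grips with 3 to 60 N. Pads are 20 mm wide; open, the fingers measure 115 mm over their backs; the gripper's body (75 mm by 178 mm) begins 61 mm behind the grasp point.
Start: joints at [-1.173, 0.423, 1.63, -0, 1.089, -0.019], TCP at [253.038, -571.47, 404.675] pointing down, gripper open.
Joint ranges: [-3, 3], [-0.9, 2.11], [0.09, 2.58], [-1.31, 4.45], [0.11, 2.69], [-2.54, 2.54]. Speed limits (rad/s): [2.39, 2.39, 3.01, 3.14, 3.14, 3.14].

## Interface

Orientations are given as a rotation vector (axis times angle).
In Python, from workcell import readout, viewer, workorder, models gives the robot as it stands. The module is installed in compiled form; this text tells all that it offers.
- The arm moves only by the tool apply_moves, never from a script. Its argument "commands" is a list that holds one entry, the list of rows, each a list of 4 numbers: the shift along the world's x, y, z in m, then the turn about the world's z in rad. A call has 1 to 8 rows; each row is the pose to reach, as a shift and turn from the pose commanded when the call began; what a row does not reach only later rows make up. A row lasts 1/8 s, in which the tool goes at most 62.5 mm and 10.7 degrees, less where a joint would pass 70% of its speed; a pose out of reach is approached as far as the arm can. A call with a gripper value outside its range is refused whole. "gripper" is the finger opening in m, from 0 to 0.0878, set as the call begins (left out, the last holds). The fingers move at their own pace and stop on an object; the grip force is fixed at half the most. Time passes only in rows, so rows that repeat a pose let the fingers close. It gives the time, the measured TCP pose, the force and the opening at its end, in the units of the state.
- readout.get_obs(): the state, without advancing time (a new reading comes with each control period).
- viewer.get_image(name): name is "scene" or "top"; returns a dict with "color" (480x640x3 uint8, red, green, blue), "vertical_fov" (degrees; the focal length in pixels is half the picture's height over the tangent of half this angle, whatever the lens; pixels are square), "cx", "cy" (the principal point, pixels), "rvec" (rotation vector, rad) and "tvec" (3), from world to camera coordinates, as OpenCV has them. Camera axes: x right, y down, z forward; pixel columns grow to the right and rows downward; lengths in mm; the calibration is good to about 2 mm. A picture is of the moment at which its call begins. There is no depth.
- workorder.close_job(): hands the job in, once; it reports no verdict.
Trained networks look in the newest picture that a camera, given by its name, has taken for a name from the list of things; names that differ only in an ending like _2 or _b are one class to them, and where a whole thing is asked for, a point or a joint stands for the part that bears it (a point fixed in the world has none). Each returns a list of dicts, best first, with "conf" (0 to 1); they miss things now and then, are a little off and sometimes report something else, mostly with a low value. They report only what shows in the picture. A call takes as long as a camera call.
- models.search_frame(camera, label): "position" ([x, y, z] in mm, in world coordinates, good to about 4 mm: the middle of the surface that is visible of it).
- models.place_of(camera, label): "position" ([x, y, z] in mm, in world coordinates, good to about 4 mm: a listed point, or the origin of a listed thing).
The state is a dict: "t": time; "qpos": joint angles; "qvel": joint speeds; "joint_torque": joint torques, N m; "ee_pos": TCP position; "orientation": TCP orientation; "ft_force": force on the tool from outside, world axes, zero at the start; "moment": the same for the moment, N m; "width": finger opening in mm.
Only numpy, scipy, OpenCV 4.12 (cv2) and the standard library are available. Lean on these libraries where they do the work, as an engineer would, in place of code of your own. Each camera call takes 0.05 s, during which the arm holds its last target.

## Task

The lid is already on the potter's damp box, but its clips are still up: fold each of the four clip flaps down around the rim and press it home until it snaps against the tub. Leave the box standing where it is and do not knock over or shove the bowl, the jar, the paddle or the trimming tool beside it.

Things in the scene. Friction and masses are not known exactly. Their poses are not given: they have to be found in the camera images.
- damp_box: Potter's damp box: see-through tub, little pots inside, grey lid seated on it. Tub 155 (x) x 205 (y) mm, lid 160 x 210, lid top 112 to 114 mm above the table. Loose, 2.4 to 3.9 kg, rubber feet. Origin: middle of underside; z up, x away from the robot, y to the robot's left, turned up to 0.4 rad. A grey clip flap is hinged at the middle of each of the four lid edges.
- flap_front (a joint): Angle of the clip flap on the side facing the robot (box's -x). 0 = folded down, snapped home against the tub; 1.57 = straight out; max 2.5 = up, leaning out. Starts at 1.2 to 2.3. Swings with about 1 N and stays where left; at about 0.25 its lip meets a springy catch bead: push inwards with about 5 N near the lower edge to snap past; then it stays below 0.06.
- hinge_front (a point): Middle of that flap's hinge line, fixed on the box, 84 mm from the box's middle along x, 108 mm above the table; same axes as the box. The hinge line runs level along the lid edge.
- edge_front (a point): Mid-width point on that flap's outer face at its free edge. Flap 84 mm wide along the hinge, 41 mm long. Folded down: outer face 10.5 mm outside the hinge line, this point 41 mm below the hinge, a thumb tab at the free edge flares out to 17 mm; x points out from the box, y along the hinge, z up. Axes turn with the flap.
- flap_back (a joint): Angle of the clip flap on the far side (box's +x). 0 = folded down, snapped home against the tub; 1.57 = straight out; max 2.5 = up, leaning out. Starts at 1.2 to 2.3. Swings with about 1 N and stays where left; at about 0.25 its lip meets a springy catch bead: push inwards with about 5 N near the lower edge to snap past; then it stays below 0.06.
- hinge_back (a point): Middle of that flap's hinge line, fixed on the box, 84 mm from the box's middle along x, 108 mm above the table; same axes as the box. The hinge line runs level along the lid edge.
- edge_back (a point): Mid-width point on that flap's outer face at its free edge. Flap 84 mm wide along the hinge, 41 mm long. Folded down: outer face 10.5 mm outside the hinge line, this point 41 mm below the hinge, a thumb tab at the free edge flares out to 17 mm; x points out from the box, y along the hinge, z up. Axes turn with the flap.
- flap_left (a joint): Angle of the clip flap on the robot's left end (box's +y). 0 = folded down, snapped home against the tub; 1.57 = straight out; max 2.5 = up, leaning out. Starts at 1.2 to 2.3. Swings with about 1 N and stays where left; at about 0.25 its lip meets a springy catch bead: push inwards with about 5 N near the lower edge to snap past; then it stays below 0.06.
- hinge_left (a point): Middle of that flap's hinge line, fixed on the box, 109 mm from the box's middle along y, 108 mm above the table; same axes as the box. The hinge line runs level along the lid edge.
- edge_left (a point): Mid-width point on that flap's outer face at its free edge. Flap 64 mm wide along the hinge, 41 mm long. Folded down: outer face 10.5 mm outside the hinge line, this point 41 mm below the hinge, a thumb tab at the free edge flares out to 17 mm; x points out from the box, y along the hinge, z up. Axes turn with the flap.
- flap_right (a joint): Angle of the clip flap on the robot's right end (box's -y). 0 = folded down, snapped home against the tub; 1.57 = straight out; max 2.5 = up, leaning out. Starts at 1.2 to 2.3. Swings with about 1 N and stays where left; at about 0.25 its lip meets a springy catch bead: push inwards with about 5 N near the lower edge to snap past; then it stays below 0.06.
- hinge_right (a point): Middle of that flap's hinge line, fixed on the box, 109 mm from the box's middle along y, 108 mm above the table; same axes as the box. The hinge line runs level along the lid edge.
- edge_right (a point): Mid-width point on that flap's outer face at its free edge. Flap 64 mm wide along the hinge, 41 mm long. Folded down: outer face 10.5 mm outside the hinge line, this point 41 mm below the hinge, a thumb tab at the free edge flares out to 17 mm; x points out from the box, y along the hinge, z up. Axes turn with the flap.
- bowl: Red clay bowl, 110 mm across, 50 mm high, near the box. Origin: middle of the underside.
- glaze_jar: White plastic glaze jar, 68 mm across, 85 mm high, near the box. Origin: middle of the underside.
- paddle: Flat wooden beating paddle, 225 mm long, 55 mm wide, 12 mm thick, lying near the box. Origin: on the underside, near where blade and handle meet; x along it to the blade.
- trimmer: Loop trimming tool, wooden handle, 165 mm long, 18 mm thick, lying near the box. Origin: on the underside, near the ferrule; x along it to the loop.

How it is judged:
By the outcome, as a careful person would: the job done as asked, in the order asked, and still so for the second after the job is handed in, with the robot touching nothing.
It also fails if it takes over 58 s, if anything falls off the work surface, if the arm or the gripper's body presses on something with over 40 N, if the wrist force passes 120 N, or if a joint passes its speed limit or range.

## Working session

There is one attempt and no reset: what is moved stays moved. The work goes in short steps, Python scripts to look and compute and a tool call to move; the robot and the scene stay as the last step left them, time stands still between calls to the robot, and variables do not carry over. Pictures are saved under pics/ and viewed, and the job is handed in when it is done.

Besides the shell and the picture viewer there is one more tool, called after "Call:" as name(argument=value, ...), one argument or row to a line, values as JSON. apply_moves: Moves the arm, as the interface text tells. Its arguments: {"type":"object","properties":{"commands":{"type":"array","items":{"type":"array","items":{"type":"array","items":{"type":"number"}}}},"gripper":{"type":"number"}},"required":["commands"]}

```bash
mkdir -p pics; cat > h.py <<'E'
import numpy as np, cv2
from workcell import readout, viewer, workorder, models
def cam(n,save=None):
    im=viewer.get_image(n)
    if save: cv2.imwrite('pics/'+save,im['color'][:,:,::-1])
    return im
def proj(im,P):
    f=240/np.tan(np.radians(im['vertical_fov'])/2)
    K=np.array([[f,0,im['cx']],[0,f,im['cy']],[0,0,1.]])
    return cv2.projectPoints(np.array(P,float).reshape(-1,3),np.array(im['rvec'],float),np.array(im['tvec'],float),K,None)[0].reshape(-1,2)
E
python3 - <<'E'
from h import *
for c in ['top','scene']:
    im=cam(c,c+'0.png'); print(c,im['vertical_fov'],im['rvec'],im['tvec'])
    for l in ['damp_box','hinge_front','hinge_back','hinge_left','hinge_right','edge_front','edge_back','edge_left','edge_right','bowl','glaze_jar','paddle','trimmer']:
        r=models.place_of(c,l)
        print(l,[(np.round(x['position']).tolist(),round(x['conf'],2)) for x in r[:2]])
o=readout.get_obs();print(o)
E
```

```text
top 47.057932498871104 [ 2.1448155  -2.07780717  0.22545767] [6.71312336e-02 5.58485975e+02 1.17308869e+03]
damp_box [([541.0, -62.0, -3.0], 0.76)]
hinge_front [([456.0, -63.0, 110.0], 0.95), ([663.0, -57.0, 128.0], 0.22)]
hinge_back [([621.0, -54.0, 106.0], 0.69)]
hinge_left [([532.0, 41.0, 110.0], 0.71)]
hinge_right [([543.0, -168.0, 106.0], 0.57), ([534.0, 84.0, 122.0], 0.46)]
edge_front [([411.0, -66.0, 117.0], 0.83)]
edge_back [([661.0, -57.0, 131.0], 0.65)]
edge_left [([531.0, 84.0, 124.0], 0.84), ([456.0, -60.0, 111.0], 0.6)]
edge_right [([543.0, -204.0, 134.0], 0.89)]
bowl [([377.0, 131.0, 0.0], 0.72)]
glaze_jar [([566.0, 179.0, 0.0], 0.88)]
paddle [([603.0, -306.0, -2.0], 0.67)]
trimmer [([388.0, -246.0, 2.0], 0.83), ([451.0, -60.0, 111.0], 0.43)]
scene 51.70820660093086 [ 0.80075708  2.52006611 -1.13033244] [ 415.67555838 -163.37506443 1156.41312829]
damp_box [([538.0, -62.0, 2.0], 0.69), ([537.0, 48.0, 108.0], 0.66)]
hinge_front [([563.0, 177.0, -2.0], 0.48)]
hinge_back [([621.0, -56.0, 106.0], 0.89)]
hinge_left [([534.0, 48.0, 107.0], 0.91)]
hinge_right [([538.0, -167.0, 
[... 431 characters left out ...]
63.0, 182.0, -3.0], 0.34), ([623.0, -55.0, 107.0], 0.26)]
{'t': 1.4, 'qpos': array([-1.17298928e+00,  4.23101360e-01,  1.62991513e+00, -4.58596694e-06,
        1.08862130e+00, -1.89961853e-02]), 'qvel': array([ 0.00214271,  0.00109703, -0.00026589,  0.00192067,  0.00111265,
       -0.00101277]), 'joint_torque': array([-5.59416403e-04, -5.44575548e+01, -2.74042565e+01,  6.44083810e-02,
        1.68386655e-02,  1.40141321e-05]), 'ee_pos': array([ 253.04063385, -571.4592194 ,  404.66825444]), 'orientation': array([ 1.99165926,  0.42122944, -1.99168469]), 'ft_force': array([-0.06180433,  0.20453655, -0.55728047]), 'moment': array([0.00718212, 0.00119937, 0.02274702]), 'width': 87.83841178251262}
```

View images.

View pics/top0.png

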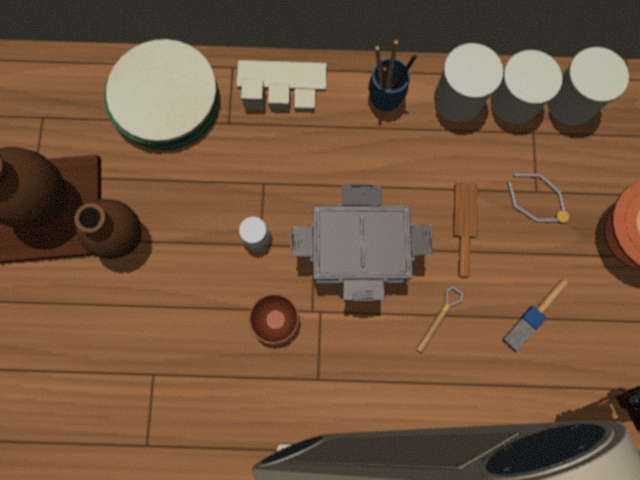

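View pics/scene0.png

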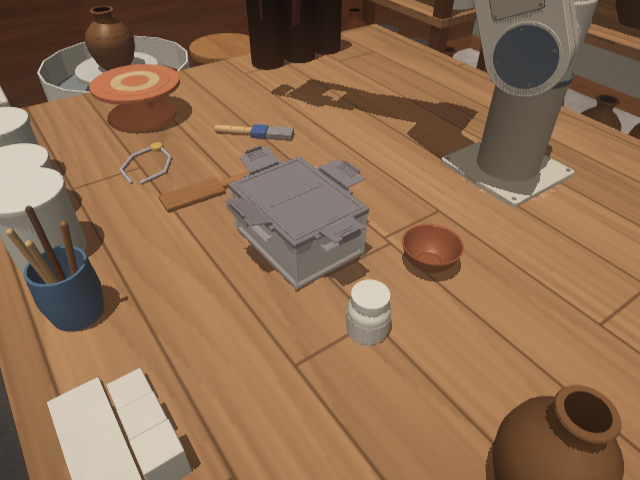

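```bash
python3 - <<'E'
import numpy as np
from scipy.optimize import least_squares
from scipy.spatial.transform import Rotation as R
print(R.from_rotvec([1.99165926,0.42122944,-1.99168469]).as_matrix().round(3))
L=dict(f=(-84,0),b=(84,0),l=(0,109),r=(0,-109))
m=[('f',456,-63),('b',621,-54),('l',532,41),('r',543,-168),('b',621,-56),('l',534,48),('r',538,-167)]
def res(p):
    c,s=np.cos(p[2]),np.sin(p[2]);return np.concatenate([[p[0]+c*L[k][0]-s*L[k][1]-x,p[1]+s*L[k][0]+c*L[k][1]-y] for k,x,y in m])
q=least_squares(res,[540,-60,0]);print(q.x,q.fun.round(1))
E
```

```text
[[-0.     0.405 -0.914]
 [ 0.    -0.914 -0.405]
 [-1.    -0.     0.   ]]
[ 5.37295824e+02 -6.03496170e+01  4.10510443e-02] [-2.6 -0.8  0.2 -2.9  0.8  7.6 -1.2 -1.3  0.2 -0.9 -1.2  0.6  3.8 -2.3]
```

```bash
python3 - <<'E'
from h import *
im=cam('top'); X,Y,a=537.3,-60.3,0.041
c,s=np.cos(a),np.sin(a)
P=[[X+c*u-s*v,Y+s*u+c*v,113] for u,v in [(-80,-105),(-80,105),(80,105),(80,-105)]]
p=proj(im,P);print(p.round(1))
I=im['color'][:,:,::-1][170:310,280:440].copy();I=cv2.resize(I,None,fx=5,fy=5,interpolation=cv2.INTER_CUBIC)
I=cv2.convertScaleAbs(I,alpha=1.7)
q=((p-[280,170]+.5)*5).astype(int)
cv2.polylines(I,[q.reshape(-1,1,2)],True,(0,255,255),1)
cv2.imwrite('pics/top1.png',I[:600])
im=cam('scene');p=proj(im,P)
I=im['color'][:,:,::-1][140:290,220:380].copy();I=cv2.resize(I,None,fx=4,fy=4,interpolation=cv2.INTER_CUBIC)
cv2.polylines(I,[((p-[220,140]+.5)*4).astype(int).reshape(-1,1,2)],True,(0,255,255),1)
cv2.imwrite('pics/scene1.png',I)
E
```

```text
[[412.6 278.4]
 [312.7 279.3]
 [312.4 205.6]
 [409.5 204.9]]
```

View pics/top1.png

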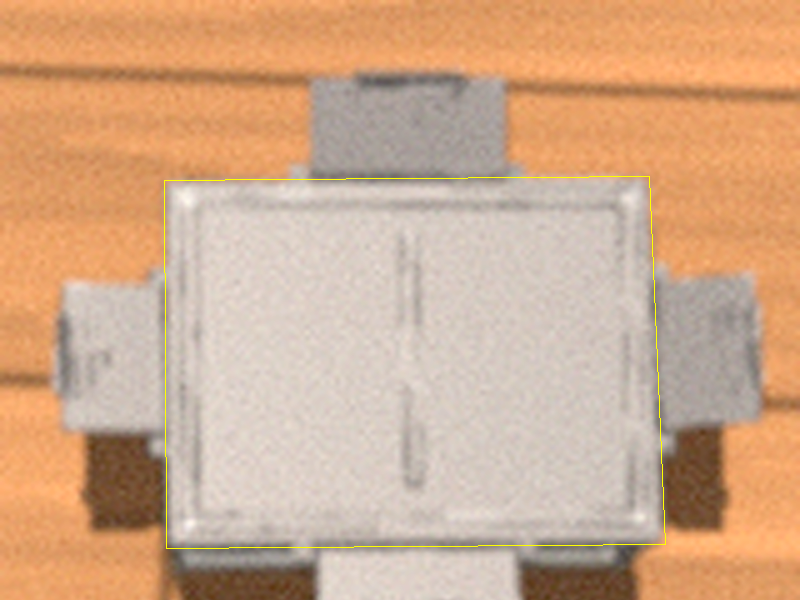

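View pics/scene1.png

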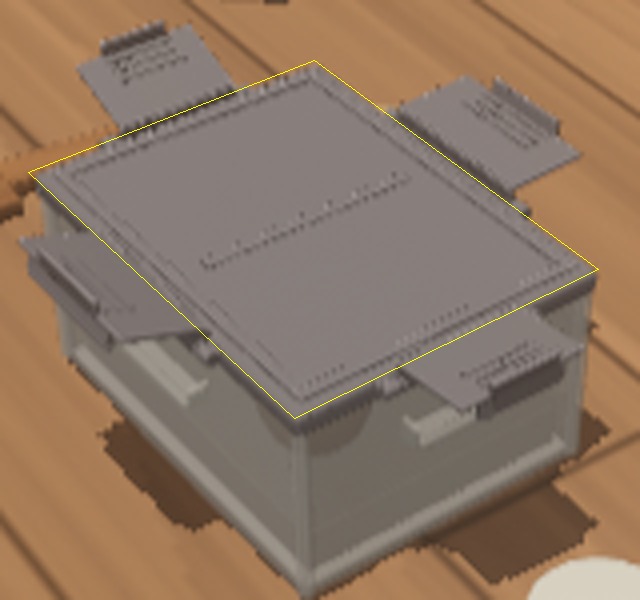

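Call:
apply_moves(
  commands=[
    [[0.036, 0.046, 0, -0.1], [0.072, 0.092, 0, -0.2], [0.108, 0.138, 0, -0.3], [0.145, 0.187, -0.01, -0.376], [0.181, 0.233, -0.02, -0.376], [0.217, 0.28, -0.03, -0.376], [0.253, 0.327, -0.04, -0.376], [0.29, 0.374, -0.045, -0.376]],
  ],
  gripper=0,
)

```text
t: 2.5
ee_pos: [543.9, -195.8, 359.3]
orientation: [2.201, 0.045, -2.201]
ft_force: [0.8, -0.0, -0.1]
width: 11.3
```

Call:
apply_moves(
  commands=[
    [[0, 0, -0.028, 0], [0, 0, -0.042, 0], [0, 0, -0.05, 0], [0, 0, -0.058, 0], [0, -0.005, -0.062, 0], [0, -0.01, -0.067, 0], [0, -0.014, -0.073, 0], [0.001, -0.018, -0.08, 0]],
  ],
)

```text
t: 3.5
ee_pos: [543.8, -215.4, 279.5]
orientation: [2.201, 0.045, -2.202]
ft_force: [-0.4, -0.7, -0.2]
width: 0.5
```

```bash
python3 - <<'E'
from h import *
im=cam('scene','s2.png');im=cam('top','t2.png')
I=cv2.imread('pics/s2.png')[100:320,180:420];cv2.imwrite('pics/s2c.png',cv2.resize(I,None,fx=2.7,fy=2.7))
E
```

```text
(no output)
```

View pics/s2c.png

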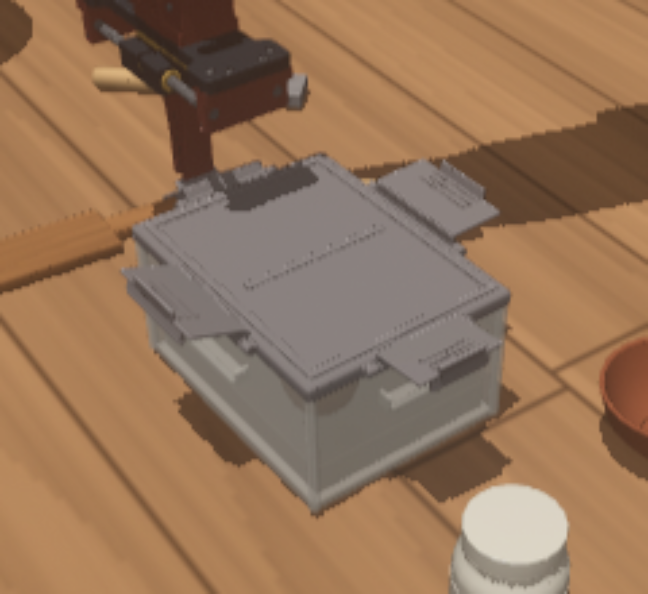

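Call:
apply_moves(
  commands=[
    [[0, 0, -0.01, 0], [0, 0, -0.02, 0], [0, 0, -0.03, 0], [0, 0, -0.036, 0], [0, 0.004, -0.036, 0], [0, 0.007, -0.036, 0], [0, 0.009, -0.036, 0], [0, 0.011, -0.036, 0]],
  ],
)

```text
t: 4.6
ee_pos: [544.1, -204.3, 243.7]
orientation: [2.201, 0.045, -2.201]
ft_force: [0.6, -1.3, -1.6]
width: 0.5
```

Call:
apply_moves(
  commands=[
    [[0, 0.001, 0, 0], [0, 0.002, 0, 0], [0, 0.003, 0, 0], [0, 0.004, 0, 0]],
  ],
)

```text
t: 5.1
ee_pos: [544.1, -200.9, 243.6]
orientation: [2.201, 0.044, -2.2]
ft_force: [1.1, -3.4, -3.2]
width: 0.7
```

Call:
apply_moves(
  commands=[
    [[0, 0.001, 0, 0], [0, 0.002, 0, 0]],
  ],
)

```text
t: 5.35
ee_pos: [544.1, -198.1, 243.8]
orientation: [2.201, 0.045, -2.201]
ft_force: [0.0, 0.4, 0.3]
width: 0.2
```

Call:
apply_moves(
  commands=[
    [[0, 0.001, 0, 0], [0, 0.002, 0, 0], [0, 0.003, 0, 0]],
  ],
)

```text
t: 5.72
ee_pos: [544.1, -195.3, 243.8]
orientation: [2.201, 0.045, -2.201]
ft_force: [-1.2, -2.4, -0.0]
width: 0.4
```

Call:
apply_moves(
  commands=[
    [[0, 0.001, 0, 0], [0, 0.002, 0, 0], [0, 0.002, 0, 0]],
  ],
)

```text
t: 6.1
ee_pos: [544.1, -194.5, 243.8]
orientation: [2.2, 0.043, -2.199]
ft_force: [-1.3, -8.4, -0.9]
width: 0.4
```

```bash
python3 - <<'E'
from h import *
print(readout.get_obs()['ft_force'])
im=cam('scene','s3.png');im=cam('top','t3.png')
I=cv2.imread('pics/s3.png')[100:320,180:420];cv2.imwrite('pics/s3c.png',cv2.resize(I,None,fx=2.7,fy=2.7))
for c in ['top','scene']:
    for l in ['hinge_right','edge_right','edge_left','hinge_left']:
        print(c,l,[(np.round(x['position']).tolist(),round(x['conf'],2)) for x in models.place_of(c,l)[:2]])
E
```

```text
[-1.25970916 -8.40234008 -0.86277251]
top hinge_right [([541.0, -170.0, 109.0], 0.79)]
top edge_right []
top edge_left [([531.0, 86.0, 123.0], 0.73)]
top hinge_left [([532.0, 47.0, 108.0], 0.73)]
scene hinge_right [([540.0, -164.0, 108.0], 0.84)]
scene edge_right []
scene edge_left [([534.0, 90.0, 123.0], 0.64), ([656.0, -53.0, 131.0], 0.6)]
scene hinge_left [([533.0, 48.0, 107.0], 0.78)]
```

View pics/s3c.png

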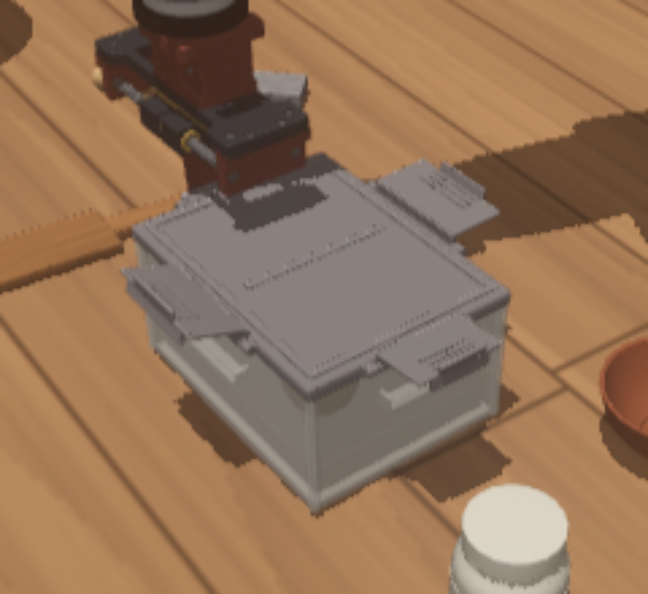

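Call:
apply_moves(
  commands=[
    [[0, -0.02, 0, 0], [0, -0.03, 0.05, 0], [0, -0.02, 0.1, 0], [-0.04, 0.025, 0.1, 0], [-0.08, 0.07, 0.1, 0], [-0.116, 0.115, 0.1, 0], [-0.116, 0.129, 0.085, 0], [-0.116, 0.129, 0.07, 0]],
  ],
)

```text
t: 7.6
ee_pos: [427.9, -64.0, 313.9]
orientation: [2.202, 0.046, -2.199]
ft_force: [-0.1, -0.2, 0.2]
width: 0.7
```

```bash
python3 - <<'E'
from h import *
im=cam('scene','s4.png');im=cam('top','t4.png')
I=cv2.imread('pics/s4.png')[120:300,200:400];J=cv2.imread('pics/t4.png')[150:330,270:470]
cv2.imwrite('pics/c4.png',cv2.resize(np.hstack([I,J]),None,fx=2,fy=2,interpolation=cv2.INTER_CUBIC))
for c in ['top','scene']:
    for l in ['hinge_right','edge_right']:
        print(c,l,[(np.round(x['position']).tolist(),round(x['conf'],2)) for x in models.place_of(c,l)[:2]])
E
```

```text
top hinge_right [([543.0, -169.0, 108.0], 0.68)]
top edge_right []
scene hinge_right [([539.0, -167.0, 105.0], 0.68)]
scene edge_right [([532.0, 48.0, 106.0], 0.66)]
```

View pics/c4.png

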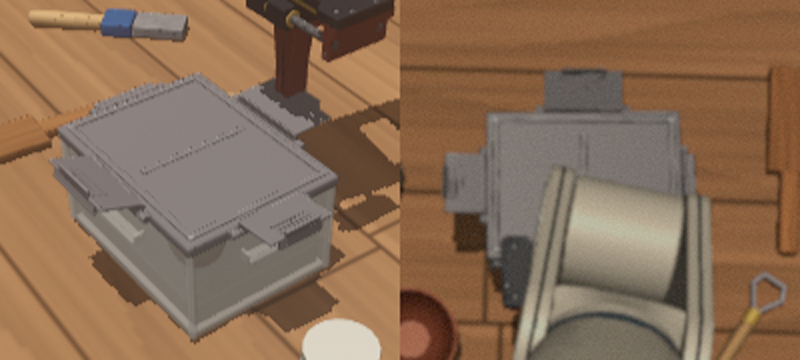

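Call:
apply_moves(
  commands=[
    [[0, 0, -0.006, 0], [0, 0, -0.012, 0], [-0.01, 0, -0.021, 0], [-0.014, 0, -0.027, 0], [-0.018, 0, -0.034, 0], [-0.018, 0, -0.046, 0], [-0.018, 0, -0.058, 0], [-0.018, 0, -0.07, 0]],
  ],
)

```text
t: 8.9
ee_pos: [409.9, -64.4, 242.6]
orientation: [2.2, 0.045, -2.202]
ft_force: [-0.7, 0.5, 0.1]
width: 0.7
```

Call:
apply_moves(
  commands=[
    [[0.004, 0, 0, 0], [0.007, 0, 0, 0], [0.009, 0, 0, 0], [0.011, 0, 0, 0], [0.012, 0, 0, 0], [0.013, 0, 0, 0], [0.014, 0, 0, 0]],
  ],
)

```text
t: 9.78
ee_pos: [425.0, -64.6, 244.2]
orientation: [2.203, 0.044, -2.198]
ft_force: [-1.9, 0.6, -0.9]
width: 0.6
```

Call:
apply_moves(
  commands=[
    [[0.001, 0, 0, 0], [0.002, 0, 0, 0], [0.003, 0, 0, 0]],
  ],
)

```text
t: 10.15
ee_pos: [426.3, -64.4, 243.6]
orientation: [2.198, 0.045, -2.204]
ft_force: [-7.2, -2.2, 6.5]
width: 0.1
```

Call:
apply_moves(
  commands=[
    [[0.001, 0, 0, 0], [0.002, 0, 0, 0], [0.002, 0, 0, 0]],
  ],
)

```text
t: 10.52
ee_pos: [427.1, -64.4, 243.3]
orientation: [2.195, 0.046, -2.207]
ft_force: [-10.2, -2.5, 7.4]
width: 0.6
```

Call:
apply_moves(
  commands=[
    [[-0.02, 0, 0, 0], [-0.03, 0, 0.05, 0], [-0.02, 0, 0.1, 0], [0.02, 0.04, 0.1, 0], [0.06, 0.09, 0.1, 0], [0.09, 0.13, 0.1, 0], [0.102, 0.142, 0.085, 0], [0.102, 0.142, 0.075, 0]],
  ],
)

```text
t: 11.52
ee_pos: [531.8, 78.5, 318.2]
orientation: [2.202, 0.047, -2.199]
ft_force: [-0.3, -0.4, -0.6]
width: 0.2
```

```bash
python3 - <<'E'
from h import *
im=cam('scene','s5.png');im=cam('top','t5.png')
I=cv2.imread('pics/s5.png')[120:300,200:400];J=cv2.imread('pics/t5.png')[150:330,270:470]
cv2.imwrite('pics/c5.png',cv2.resize(np.hstack([I,J]),None,fx=2,fy=2,interpolation=cv2.INTER_CUBIC))
E
```

```text
(no output)
```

View pics/c5.png

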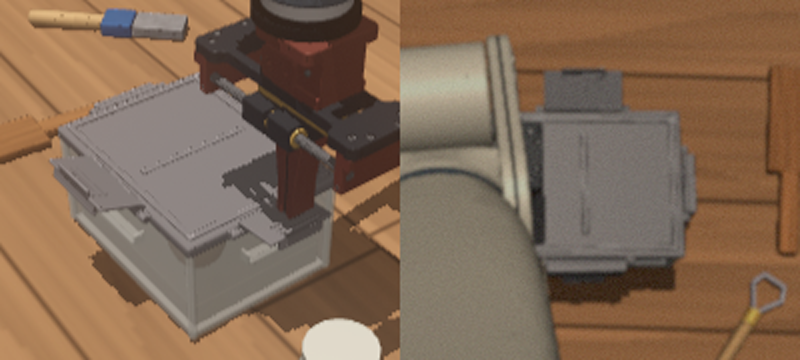

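Call:
apply_moves(
  commands=[
    [[0, 0, -0.009, 0], [0, 0, -0.017, 0], [0, 0.01, -0.026, 0], [0, 0.014, -0.032, 0], [-0.001, 0.018, -0.039, 0], [-0.001, 0.018, -0.051, 0], [-0.001, 0.018, -0.063, 0], [-0.001, 0.018, -0.075, 0]],
  ],
)

```text
t: 12.62
ee_pos: [530.1, 95.8, 243.1]
orientation: [2.202, 0.045, -2.201]
ft_force: [0.0, -0.4, 0.0]
width: 0.5
```

Call:
apply_moves(
  commands=[
    [[0, -0.004, 0, 0], [0, -0.007, 0, 0], [0, -0.009, 0, 0], [0, -0.011, 0, 0], [0, -0.012, 0, 0], [0, -0.013, 0, 0], [0, -0.014, 0, 0]],
  ],
)

```text
t: 13.5
ee_pos: [530.0, 82.1, 243.5]
orientation: [2.202, 0.046, -2.202]
ft_force: [-0.2, 6.5, -5.3]
width: 0.7
```

Call:
apply_moves(
  commands=[
    [[0, -0.001, 0, 0], [0, -0.002, 0, 0], [0, -0.003, 0, 0], [0, -0.004, 0, 0]],
  ],
)

```text
t: 14.0
ee_pos: [530.2, 77.2, 243.9]
orientation: [2.201, 0.045, -2.2]
ft_force: [0.3, -0.1, 0.5]
width: 0.4
```

Snapped (force rose to 6.5 N, then dropped). Press on until firm.

Call:
apply_moves(
  commands=[
    [[0, -0.001, 0, 0], [0, -0.002, 0, 0], [0, -0.003, 0, 0]],
  ],
)

```text
t: 14.38
ee_pos: [530.1, 74.9, 243.7]
orientation: [2.202, 0.045, -2.201]
ft_force: [-0.1, 7.5, -1.1]
width: 0.2
```

Call:
apply_moves(
  commands=[
    [[0, -0.001, 0, 0], [0, -0.002, 0, 0], [0, -0.002, 0, 0]],
  ],
)

```text
t: 14.75
ee_pos: [530.1, 74.1, 243.7]
orientation: [2.203, 0.047, -2.202]
ft_force: [-0.6, 14.1, -2.4]
width: 0.2
```

Call:
apply_moves(
  commands=[
    [[0, 0.02, 0, 0], [0, 0.03, 0.05, 0], [0, 0.02, 0.1, 0], [0.04, -0.025, 0.1, 0], [0.08, -0.07, 0.1, 0], [0.116, -0.115, 0.1, 0], [0.116, -0.128, 0.09, 0], [0.116, -0.128, 0.083, 0]],
  ],
)

```text
t: 15.75
ee_pos: [645.2, -55.6, 325.4]
orientation: [2.199, 0.044, -2.204]
ft_force: [0.1, -0.2, -0.3]
width: 0.7
```

```bash
python3 - <<'E'
from h import *
im=cam('scene','s6.png');im=cam('top','t6.png')
I=cv2.imread('pics/s6.png')[120:300,200:400];J=cv2.imread('pics/t6.png')[150:330,270:470]
cv2.imwrite('pics/c6.png',cv2.resize(np.hstack([I,J]),None,fx=2,fy=2,interpolation=cv2.INTER_CUBIC))
E
```

```text
(no output)
```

View pics/c6.png

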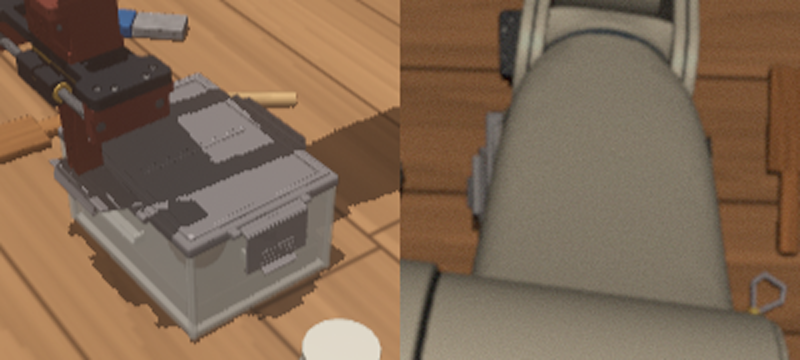

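Call:
apply_moves(
  commands=[
    [[0, 0, -0.012, 0], [0, 0, -0.025, 0], [0.01, 0, -0.034, 0], [0.014, 0, -0.04, 0], [0.018, 0.001, -0.047, 0], [0.018, 0.001, -0.059, 0], [0.018, 0.001, -0.071, 0], [0.018, 0.001, -0.083, 0]],
  ],
)

```text
t: 16.85
ee_pos: [663.8, -54.5, 242.6]
orientation: [2.201, 0.045, -2.201]
ft_force: [-0.7, -0.5, -0.4]
width: 0.4
```

Call:
apply_moves(
  commands=[
    [[-0.004, 0, 0, 0], [-0.007, 0, 0, 0], [-0.009, 0, 0, 0], [-0.011, 0, 0, 0], [-0.012, 0, 0, 0], [-0.013, 0, 0, 0], [-0.014, 0, 0, 0]],
  ],
)

```text
t: 17.73
ee_pos: [650.2, -54.5, 244.0]
orientation: [2.202, 0.045, -2.2]
ft_force: [2.8, -0.7, -0.6]
width: 0.9
```

Call:
apply_moves(
  commands=[
    [[-0.001, 0, 0, 0], [-0.002, 0, 0, 0], [-0.003, 0, 0, 0]],
  ],
)

```text
t: 18.1
ee_pos: [648.7, -54.5, 244.3]
orientation: [2.207, 0.044, -2.194]
ft_force: [10.8, 0.0, -5.5]
width: 0.6
```

Call:
apply_moves(
  commands=[
    [[-0.001, 0, 0, 0], [-0.001, 0, 0, 0]],
  ],
)

```text
t: 18.35
ee_pos: [648.2, -54.5, 244.5]
orientation: [2.209, 0.044, -2.192]
ft_force: [12.1, 0.9, -5.8]
width: 0.6
```

Call:
apply_moves(
  commands=[
    [[-0.001, 0, 0, 0], [-0.001, 0, 0, 0]],
  ],
)

```text
t: 18.6
ee_pos: [647.7, -54.5, 244.8]
orientation: [2.211, 0.044, -2.19]
ft_force: [11.9, 1.0, -4.5]
width: 0.4
```

Call:
apply_moves(
  commands=[
    [[0.025, 0, 0, 0], [0.03, 0, 0.05, 0], [0.03, 0, 0.11, 0], [0.03, -0.06, 0.15, 0], [0, -0.11, 0.15, 0], [0, -0.17, 0.15, 0], [0, -0.23, 0.15, 0], [0, -0.29, 0.15, 0]],
  ],
)

```text
t: 19.6
ee_pos: [644.3, -346.3, 393.6]
orientation: [2.2, 0.046, -2.202]
ft_force: [0.9, 0.3, 0.4]
width: 0.6
```

```bash
python3 - <<'E'
from h import *
X,Y,a=537.3,-60.3,0.041
c,s=np.cos(a),np.sin(a)
P=[[X+c*u-s*v,Y+s*u+c*v,113] for u,v in [(-80,-105),(-80,105),(80,105),(80,-105)]]
for n,(r0,r1,c0,c1) in dict(top=(180,310,285,445),scene=(140,290,220,380)).items():
    im=cam(n,n+'7.png');p=proj(im,P);I=im['color'][r0:r1,c0:c1,::-1].copy()
    I=cv2.convertScaleAbs(cv2.resize(I,None,fx=4,fy=4,interpolation=cv2.INTER_CUBIC),alpha=1.5)
    cv2.polylines(I,[((p-[c0,r0]+.5)*4).astype(int).reshape(-1,1,2)],True,(0,255,255),1)
    cv2.imwrite('pics/%s7c.png'%n,I)
    for l in ['hinge_front','hinge_back','hinge_left','hinge_right','edge_front','edge_back','edge_left','edge_right']:
        print(n,l,[(np.round(x['position']).tolist(),round(x['conf'],2)) for x in models.place_of(n,l)[:1]])
E
```

```text
top hinge_front [([455.0, -64.0, 109.0], 0.63)]
top hinge_back [([619.0, -55.0, 103.0], 0.59)]
top hinge_left [([534.0, 44.0, 107.0], 0.94)]
top hinge_right []
top edge_front [([442.0, -63.0, 66.0], 0.67)]
top edge_back []
top edge_left [([532.0, 55.0, 64.0], 0.82)]
top edge_right []
scene hinge_front [([453.0, -61.0, 109.0], 0.97)]
scene hinge_back [([617.0, -57.0, 110.0], 0.86)]
scene hinge_left [([534.0, 49.0, 107.0], 0.77)]
scene hinge_right [([539.0, -166.0, 109.0], 0.62)]
scene edge_front []
scene edge_back [([634.0, -54.0, 66.0], 0.63)]
scene edge_left []
scene edge_right []
```

View pics/top7c.png

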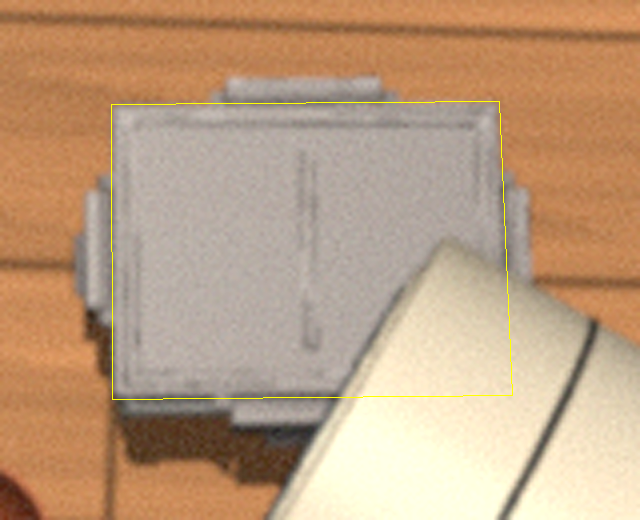

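View pics/scene7c.png

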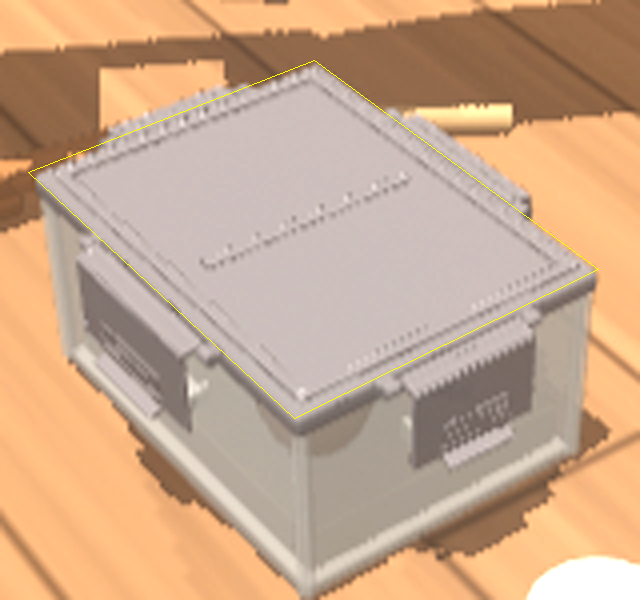

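Call:
apply_moves(
  commands=[
    [[-0.05, -0.03, 0, 0], [-0.1, -0.06, 0, 0], [-0.15, -0.09, 0, 0], [-0.2, -0.12, 0, 0], [-0.25, -0.15, 0, 0], [-0.3, -0.18, 0, 0], [-0.35, -0.21, 0, 0], [-0.39, -0.225, 0, 0]],
  ],
)

```text
t: 21.5
ee_pos: [252.8, -570.7, 393.9]
orientation: [2.201, 0.043, -2.201]
ft_force: [0.8, -0.2, -0.6]
width: 0.6
```

```bash
python3 - <<'E'
from h import *
X,Y,a=537.3,-60.3,0.041
c,s=np.cos(a),np.sin(a)
D=dict(front=(180,84,42),back=(0,84,42),left=(90,109,32),right=(-90,109,32))
def pts(side,th):
    A,d,w=D[side];A=np.radians(A);ct,st=np.cos(th),np.sin(th);o=[]
    for n,z,t in [(10.5,0,-w),(10.5,0,w),(10.5,-41,w),(10.5,-41,-w)]:
        u=d+n*ct-z*st; h=108+z*ct+n*st
        bx=np.cos(A)*u-np.sin(A)*t; by=np.sin(A)*u+np.cos(A)*t
        o.append([X+c*bx-s*by,Y+s*bx+c*by,h])
    return o
for n,(r0,r1,c0,c1) in dict(top=(180,310,285,445),scene=(140,290,220,380)).items():
    im=cam(n,n+'8.png');I=im['color'][r0:r1,c0:c1,::-1].copy()
    I=cv2.convertScaleAbs(cv2.resize(I,None,fx=4,fy=4,interpolation=cv2.INTER_CUBIC),alpha=1.5)
    for sd in D:
      for th,col in [(0,(0,255,0)),(.25,(0,0,255))]:
        if n=='scene' and sd in('front','right'): continue
        p=proj(im,pts(sd,th));cv2.polylines(I,[((p-[c0,r0]+.5)*4).astype(int).reshape(-1,1,2)],True,col,1)
    cv2.imwrite('pics/%s8c.png'%n,I)
    for l in D: print(n,l,[(np.round(x['position']).tolist(),round(x['conf'],2)) for x in models.place_of(n,'edge_'+l)[:1]],np.round(np.mean(pts(l,0)[2:],0)))
    for l in ['damp_box','bowl','glaze_jar','paddle','trimmer']: print(n,l,[(np.round(x['position']).tolist(),round(x['conf'],2)) for x in models.place_of(n,l)[:1]])
E
```

```text
top front [([440.0, -64.0, 66.0], 0.63)] [443. -64.  67.]
top back [] [632. -56.  67.]
top left [([534.0, 54.0, 69.0], 0.49)] [532.  59.  67.]
top right [([563.0, 176.0, 2.0], 0.7)] [ 542. -180.   67.]
top damp_box [([539.0, -62.0, 1.0], 0.76)]
top bowl [([379.0, 127.0, -1.0], 0.61)]
top glaze_jar [([561.0, 177.0, 2.0], 0.71)]
top paddle [([608.0, -307.0, -2.0], 0.61)]
top trimmer [([393.0, -245.0, -2.0], 0.82)]
scene front [] [443. -64.  67.]
scene back [([631.0, -55.0, 65.0], 0.56)] [632. -56.  67.]
scene left [([537.0, 64.0, 65.0], 0.91)] [532.  59.  67.]
scene right [] [ 542. -180.   67.]
scene damp_box [([539.0, -61.0, 2.0], 0.62)]
scene bowl [([372.0, 127.0, 1.0], 0.62)]
scene glaze_jar [([565.0, 183.0, -1.0], 0.62)]
scene paddle [([609.0, -310.0, 1.0], 0.74)]
scene trimmer []
```

View pics/top8c.png

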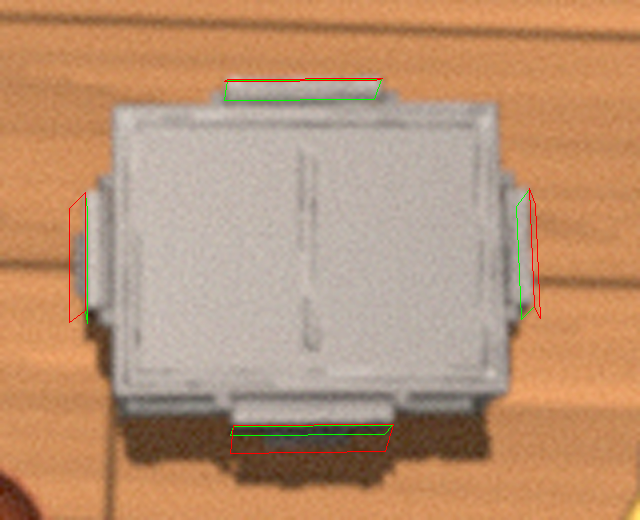

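View pics/scene8c.png

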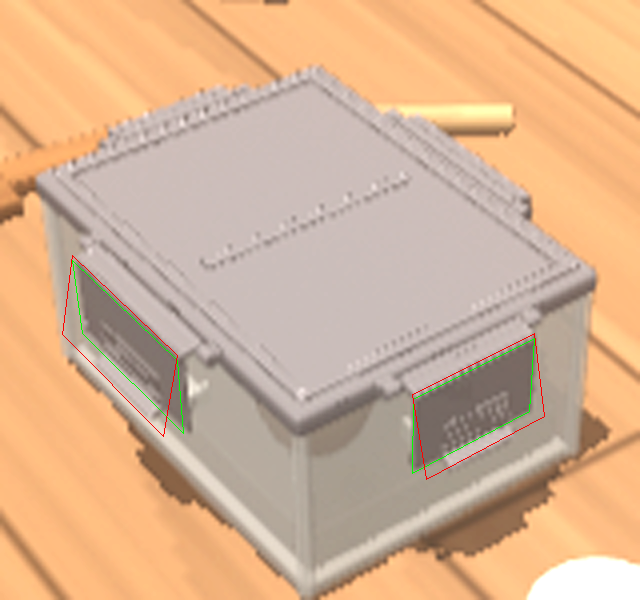

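```bash
python3 -c "
from h import *
print(workorder.close_job())"
```

```text
the job is handed in; nothing more can be done
None
```

All four clip flaps (right, front, left, back) are folded down and pressed home, and I handed the job in at about 22 s with the arm clear of everything.

- **Snap:** On the right and left flaps the force rose (3.4 N and 6.5 N) and then dropped to nothing as they passed the bead. Pressing on then met a firm stop at 8 N and 14 N. The front and back flaps ended firm at about 10–12 N. I saw no separate force drop on those two, so I judge them home by position: the finger stopped at the tab's folded-down distance, well past the bead. Opposite flaps stopped within 1 mm of each other, measured from the box's middle.
- **Pictures:** In the last images the left and back flaps match the outline drawn for angle 0. The front flap matches in the top view. The right flap is mostly hidden there, but no tab sticks out as it would on the bead.
- **Box:** It stands where it was, to within about 1–2 mm. The last push on the back flap levelled off near 12 N, so a shift of about 1 mm is possible.
- **Bowl, jar, paddle and trimmer:** All four were found at their starting places within the networks' error.
- **Networks:** Their readings were off by a few mm on some edges. The right edge was never properly found once folded, only misreported elsewhere with confidence up to 0.70. I relied on force and position for that flap.

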